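Shim the rocking test cell

TASK

The glass test cell rocks because the foot under one corner of its base plate, the corner nearest the loose wedge, is too short and hangs clear of the bench. With the fingertips, push the plastic wedge along the bench, thin end first, under that short foot until it is snug and the cell can no longer rock, without shoving the cell out of place; then press down firmly on the top of the base plate at that corner for a moment to prove that it stands firm, and leave everything clear. The wedge is only pushed, never gripped or lifted, and the beaker, bottle, screwdriver and ring are left alone.

Things in the scene. Friction and masses are not known exactly. Their poses are not given: they have to be found in the camera images.
- cell: Glass test cell on a grey aluminium base plate, about 2.6 kg, loose on three rubber feet and one short foot. Plate 150 (x) by 330 (y) by 8 mm, underside 18 mm, top 26 mm above the bench. Origin: bench level under the plate's centre; x away from the robot, y along the plate, z up. Feet at x = -55 and +55, y = -145 and +145 mm; the short one is at x = -55, y = +145 (robot's side, left end).
- cell_top (a point): Centre of the top of the cell's white plastic middle block, 146 mm above the bench, 14 mm behind the plate's centre. Block, round end flanges (108 mm) and glass stay within x = -46 to +74 and y = -97 to +97 mm of the cell's frame (thin tubes up to 180 mm high), so the plate is bare at both ends.
- short_foot (a point): Lowest point of the short foot: a bare steel ball-ended screw (ball 16 mm across) that lost its rubber pad, seized, hanging 4 to 8.5 mm above the bench (another height every time). It meets the wedge where the slope is as high as this gap.
- corner (a point): Point on the base plate's top face straight above the short foot, 20 mm in from both edges, 26 mm above the bench: the place to press. With nothing under the foot, about 2 N down here already rocks the cell.
- wedge: Loose white plastic wedge, 70 g, lying flat before the short foot, offset and turned. 105 mm long (x), 45 mm wide (y); flat upright thick end (x = -52.5) 15 mm high, thin end (x = +52.5) 2 mm, even slope. Origin: centre of its underside, z up. Slides with under 1 N; once it bears on the foot the push rises within millimetres to 5 to 10 N; past about 13 N it shoves the cell along. Balance point 15 mm from the origin, to the thick end.
- beaker: Glass beaker, 60 mm across, 75 mm high, bystander. Origin at the centre of its underside.
- reagent_bottle: Amber glass bottle with black cap, 56 mm across, about 120 mm high, bystander. Origin at the centre of its underside.
- screwdriver: Screwdriver, about 150 mm long, lying on the bench, bystander. Origin below its middle; x along its length, to the tip.
- spacer_ring: White plastic spacer ring, 54 mm across, 12 mm high, lying flat, bystander. Origin at the centre of its underside.
Not all that is in view belongs to the job. What is shaped like the wedge but blue, pink or yellow is not meant.

How it is judged (in metres and radians):
On the way, in this order (a step that is already met when the one before it is completed fails the run):
1. the wedge is under the short foot and bears on it (y of short_foot in the frame of wedge between -0.019 and 0.019 m and x of short_foot in the frame of wedge between -0.045 and 0.048 m and contact force between wedge and cell above 0.5 N), for 0.2 s.
2. a finger presses on the cell with more than 4 N, the wedge carries that corner and the cell does not rock (tilt under 0.02 rad) (y of short_foot in the frame of wedge between -0.019 and 0.019 m and x of short_foot in the frame of wedge between -0.045 and 0.048 m and contact force between the fingers and cell above 4 N and contact force between wedge and cell above 2 N and angle between cell's own z axis and vertical below 0.02 rad), for 0.3 s.
At the end, for the whole second after the job is handed in: The short foot rests on the wedge's slope (within 19 mm of its centre line, at least 4 mm in from the thin end) and the wedge carries it with more than 0.4 N; the wedge lies flat on the bench; the cell stands level within 0.015 rad, has moved less than 15 mm, and all is still (y of short_foot in the frame of wedge between -0.019 and 0.019 m and x of short_foot in the frame of wedge between -0.045 and 0.048 m and contact force between wedge and cell above 0.4 N and angle between cell's own z axis and vertical below 0.015 rad and angle between wedge's own z axis and vertical below 0.03 rad and height (world z) of wedge below 0.004 m and linear speed of each of cell, wedge below 0.01 m/s and distance of cell from where it was at the start of the episode below 0.015 m); the robot touches nothing.
It fails at once if the wedge is lifted off the bench (height (world z) of wedge above 0.01 m).
It fails at once if the cell is shoved away by more than 20 mm (distance of cell from where it was at the start of the episode above 0.02 m).
It fails at once if the cell is tipped (more than 0.12 rad) (angle between cell's own z axis and vertical above 0.12 rad).
It fails at once if the beaker, bottle, screwdriver or ring is moved by more than 25 mm (distance of any of beaker, reagent_bottle, screwdriver, spacer_ring from where it was at the start of the episode above 0.025 m).
It also fails if it takes over 64 s, if anything falls off the work surface, if the arm or the gripper's body presses on something with over 40 N, if the wrist force passes 120 N, or if a joint passes its speed limit or range.

ROBOT

A 6-joint arm with a two-finger parallel gripper is mounted at the origin on the work surface. World frame = base frame: x ahead of the robot, y to its left, z up, the work surface at z = 0. Lengths are in mm, angles in rad, forces in N, time in s.
With the tool pointing down it reaches from about 275 to 750 mm from the base axis. Payload 10.2 kg.
Tool frame: the origin (TCP) lies at the very end of the fingers, on their centre line; the grasp point (between the pads) lies 19 mm behind it; z points along the fingers, y is the direction in which the jaws open and shut (so a half turn about z gives the same grasp; the last joint's range is limited). The gripper opens to 88 mm and grips with 3 to 60 N. Pads are 18 mm wide; open, the fingers measure 123 mm over their backs; the gripper's body (75 mm by 187 mm) begins 45 mm behind the grasp point.
Start: joints at [1.084, 0.313, 1.498, -0, 1.331, -0.223], TCP at [136.907, 506.841, 238.72] pointing down, gripper open.
Joint ranges: [-2.94, 2.94], [-0.97, 2.17], [0.19, 2.56], [-1.23, 4.37], [0.02, 3.11], [-2.88, 2.88]. Speed limits (rad/s): [2.39, 2.39, 3.01, 3.14, 3.14, 3.14].

INTERFACE

Orientations are given as a unit quaternion [w, x, y, z].
In Python, from workcell import r, vision, job, outline_of, place_of gives the robot as it stands.
- The arm moves only by the tool play_rows, never from a script. Its argument "steps" is a list of rows, each an object of numbers: "x", "y", "z": the shift along the tool's x, y, z in m; "ax", "ay", "az": the turn, a rotation vector about the tool's x, y, z in rad; "gripper": the opening, from 0 (shut) to 1 (fully open). In form: [{"x": .., "y": .., "z": .., "ax": .., "ay": .., "az": .., "gripper": ..}, ...]. A call has 1 to 5 rows; each row is the pose to reach, as a shift and turn from the pose commanded when the call began, along the tool's axes at that moment; what a row does not reach only later rows make up. A row lasts 1/8 s, in which the tool goes at most 62.5 mm and 10.7 degrees, less where a joint would pass 70% of its speed; a pose out of reach is approached as far as the arm can. A call with a gripper value outside its range is refused whole. The fingers move at their own pace and stop on an object; the grip force is fixed at half the most. Time passes only in rows, so rows that repeat a pose let the fingers close. It gives the time, the measured TCP pose, the force and the opening at its end, in the units of the state.
- r.get_state(): the state, without advancing time (a new reading comes with each control period).
- vision.snapshot(name): name is "scene" or "top" or "wrist"; returns the picture (480x640x3 uint8, red, green, blue); there is no depth.
- vision.camera_info(name): a dict with "intrinsics" (3x3 intrinsics, pixels), "xyz" and "attitude" of the camera in the world. Camera axes: x right, y up, looking along -z (the intrinsics and any distortion apply to the point x, -y, -z); pixel columns grow to the right and rows downward; lengths in mm; the calibration is good to about 2 mm. A picture is of the moment at which its call begins: read the wrist's pose just before it. camera_info takes no time and is no camera call; for the wrist camera it gives the pose at the moment of the call.
- job.close_job(): hands the job in, once; it reports no verdict.
Trained networks look in the newest picture that a camera, given by its name, has taken for a name from the list of things; names that differ only in an ending like _2 or _b are one class to them, and where a whole thing is asked for, a point or a joint stands for the part that bears it (a point fixed in the world has none). Each returns a list of dicts, best first, with "conf" (0 to 1); they miss things now and then, are a little off and sometimes report something else, mostly with a low value. They report only what shows in the picture. A call takes as long as a camera call. They do not tell look-alikes from the thing itself.
- outline_of(camera, query): "mask" (480x640 bool, what is visible of it) and "rect" ([left, top, width, height] in pixels, round what is visible of it).
- place_of(camera, query): "xy" ([column, row] in pixels: a listed point, or the origin of a listed thing).
The state is a dict: "t": time; "joint_pos": joint angles; "qvel": joint speeds; "joint_efforts": joint torques, N m; "tool_pos": TCP position; "tcp_rot": TCP orientation; "wrist_force": force on the tool from outside, world axes, zero at the start; "ft_torque": the same for the moment, N m; "finger_gap": finger opening in mm.
Only numpy, scipy, OpenCV 4.12 (cv2) and the standard library are available. Lean on these libraries where they do the work, as an engineer would, in place of code of your own. Each camera call takes 0.05 s, during which the arm holds its last target.

## Working session

There is one attempt and no reset: what is moved stays moved. The work goes in short steps, Python scripts to look and compute and a tool call to move; the robot and the scene stay as the last step left them, time stands still between calls to the robot, and variables do not carry over. Pictures are saved under pics/ and viewed, and the job is handed in when it is done.

Besides the shell and the picture viewer there is one more tool, called by a JSON object that holds its "fn" and its "kwargs". play_rows: Moves the arm, as the interface text tells. Its arguments: {"type":"object","properties":{"steps":{"type":"array","items":{"type":"object","properties":{"x":{"type":"number"},"y":{"type":"number"},"z":{"type":"number"},"ax":{"type":"number"},"ay":{"type":"number"},"az":{"type":"number"},"gripper":{"type":"number"}}}}},"required":["steps"]}

```bash
ls; mkdir -p pics
cat > h.py <<'E'
import numpy as np, cv2
from scipy.spatial.transform import Rotation as R
from workcell import r, vision, job, outline_of, place_of
def snap(n,f):
    im=vision.snapshot(n); cv2.imwrite('pics/'+f,cv2.cvtColor(im,cv2.COLOR_RGB2BGR)); return im
def ray(n,px,z=0,info=None):
    c=info or vision.camera_info(n); K=np.array(c['intrinsics'])
    a=np.array(c['attitude']); Rm=a if a.shape==(3,3) else R.from_quat(np.r_[a[1:],a[0]]).as_matrix()
    px=np.atleast_2d(px).astype(float)
    d=np.c_[(px[:,0]-K[0,2])/K[0,0],-(px[:,1]-K[1,2])/K[1,1],-np.ones(len(px))]@Rm.T
    o=np.array(c['xyz']); return o+d*((z-o[2])/d[:,2])[:,None]
def proj(n,P):
    c=vision.camera_info(n); K=np.array(c['intrinsics'])
    a=np.array(c['attitude']); Rm=a if a.shape==(3,3) else R.from_quat(np.r_[a[1:],a[0]]).as_matrix()
    q=(np.atleast_2d(P)-np.array(c['xyz']))@Rm; q=q*[1,-1,-1]
    q=q@K.T; return q[:,:2]/q[:,2:]
E
python3 - <<'E'
from h import *
s=r.get_state(); print(s)
for n in('scene','top','wrist'):
    print(n,vision.camera_info(n)); snap(n,n+'0.png')
    for q in('wedge','short_foot','corner','cell_top','cell'):
        try: 
            print(q,[(np.round(d['xy'],1).tolist(),round(d['conf'],2)) for d in place_of(n,q)])
        except Exception as e: print(q,e)
E
```

```text
pics
{'t': 0.0, 'joint_pos': array([ 1.08361414e+00,  3.13391789e-01,  1.49838845e+00, -1.55203961e-05,
        1.33099158e+00, -2.23402344e-01]), 'qvel': array([ 0.00099037, -0.00055507,  0.00050128,  0.00173558, -0.00098492,
       -0.00044166]), 'joint_efforts': array([-5.07636105e-04, -4.02216589e+01, -2.52272022e+01,  6.94259699e-02,
        3.52953735e-02, -1.29580540e-04]), 'tool_pos': array([136.79005064, 506.62765264, 238.20915909]), 'tcp_rot': array([-1.98028321e-04,  1.31506031e-01,  9.91315195e-01, -5.55381597e-04]), 'wrist_force': array([-0.70180493, -0.28510615,  0.73458925]), 'ft_torque': array([0.03728083, 0.04234105, 0.01375473]), 'finger_gap': 88.09670049354811}
scene {'intrinsics': array([[551.60242649,   0.        , 330.1016041 ],
       [  0.        , 551.60242649, 240.94414692],
       [  0.        ,   0.        ,   1.        ]]), 'xyz': array([1419.58948717,  201.56275168,  846.80991659]), 'attitude': array([0.55614865, 0.25864765, 0.33826369, 0.71370705])}
wedge [([353.2, 287.5], 0.92), ([403.1, 317.7], 0.86), ([359.7, 227.0], 0.68)]
short_foot []
corner [([32
[... 336 characters left out ...]
433]), 'attitude': array([-0.69659792, -0.06903805,  0.06932122,  0.71075992])}
wedge [([305.8, 356.8], 0.88), ([224.2, 294.5], 0.85), ([290.6, 248.5], 0.67), ([228.4, 218.7], 0.65), ([485.2, 273.1], 0.34)]
short_foot []
corner [([312.7, 202.8], 0.98)]
cell_top [([395.8, 154.4], 0.69), ([314.8, 200.5], 0.67)]
cell [([384.8, 186.4], 0.72)]
wrist {'intrinsics': array([[345.23568037,   0.        , 318.95877691],
       [  0.        , 345.23568037, 245.28613197],
       [  0.        ,   0.        ,   1.        ]]), 'xyz': array([ 55.3506838 , 529.11150228, 383.63214206]), 'attitude': array([ 0.78294897, -0.13049288, -0.0992417 ,  0.60009466])}
wedge []
short_foot []
corner []
cell_top []
cell []
```

View pics/scene0.png

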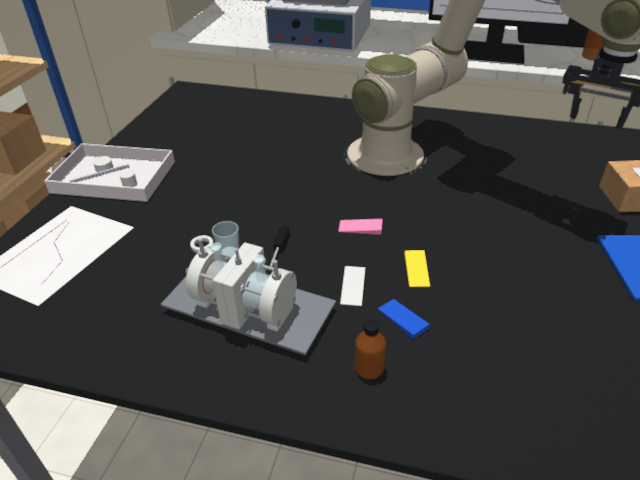

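View pics/top0.png

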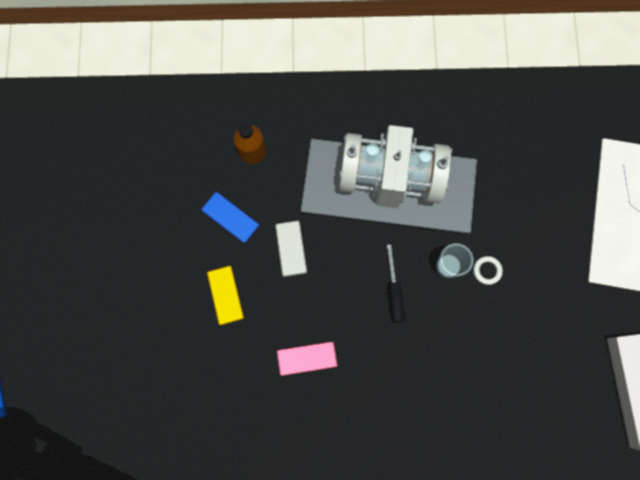

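The top picture shows the white wedge at (290,248), and the plate with its robot-side left corner at (302,211). The blue, yellow and pink wedges are decoys. Next I measure both.

```bash
cat > m.py <<'E'
from h import *
im=cv2.imread('pics/top0.png').astype(int)
def rect(mask,z):
    m=mask.astype(np.uint8); n,l,st,ce=cv2.connectedComponentsWithStats(m); i=1+np.argmax(st[1:,4])
    c=cv2.findContours((l==i).astype(np.uint8),cv2.RETR_EXTERNAL,cv2.CHAIN_APPROX_NONE)[0][0][:,0]
    w=ray('top',c,z)[:,:2].astype(np.float32); return cv2.minAreaRect(w),c
roi=np.zeros((480,640),bool); roi[215:285,265:315]=1
rr,c=rect((im.min(2)>110)&roi,6); print('wedge',rr,cv2.boxPoints(rr)); print(st:=im[225:275:6,280:303:4].mean(2))
for q in [(305.8,356.8),(290.6,248.5),(312.7,202.8),(228.4,218.7)]: print(q,ray('top',q,0),ray('top',q,26))
for q in ('corner',): print('scene',ray('scene',(323.4,305.4),26))
pl=(im.max(2)-im.min(2)<30)&(im.mean(2)>75); roi=np.zeros((480,640),bool); roi[120:240,295:485]=1
rr,c=rect(pl&roi,26); print('plate',rr,cv2.boxPoints(rr))
d=cv2.resize(cv2.imread('pics/top0.png')[110:290,240:440],None,fx=4,fy=4,interpolation=cv2.INTER_CUBIC)[:600];cv2.imwrite('pics/topz.png',d)
for q in('wedge','cell','beaker','reagent_bottle','screwdriver'):
    for n in('top','scene'):
        if q in('wedge',) or 1:
            o=place_of(n,q) if 0 else []
print(ray('top',[(247,150),(397,318),(389,247),(455,262),(488,270)],0).round())
E
python3 m.py
```

```text
wedge ((570.84326171875, 27.563236236572266), (105.77120971679688, 47.98707962036133), 7.354163646697998) [[515.3215     44.58993  ]
 [521.4639     -3.0024061]
 [626.36505    10.536541 ]
 [620.2226     58.12888  ]]
[[220.33333333 222.66666667 222.66666667 222.         222.
   90.        ]
 [222.66666667 222.66666667 222.33333333 220.66666667 222.33333333
  138.        ]
 [222.66666667 222.         222.33333333 222.         223.
  188.        ]
 [221.         222.66666667 222.33333333 223.66666667 222.
  217.33333333]
 [209.33333333 223.33333333 222.33333333 222.33333333 222.
  222.33333333]
 [167.33333333 223.33333333 222.33333333 222.         222.66666667
  222.33333333]
 [113.         222.         222.33333333 222.66666667 223.33333333
  222.33333333]
 [ 69.         223.33333333 222.33333333 221.66666667 222.33333333
  222.33333333]
 [ 41.66666667 217.66666667 217.33333333 209.66666667 177.33333333
  145.        ]]
(305.8, 356.8) [[361.11366578   1.24481182   0.        ]] [[360.72545551   0.52994182  26.        ]]
(290.6, 248.5) [[570.6257606   27.96370953   0.        ]] [[565.6104784   26.65875302  26.        ]]
(312.7, 202.8) [[662.36554353 -16.94554326   0.        ]] [[655.32418941 -17.2586795   26.        ]]
(228.4, 218.7) [[633.2250603  150.55432969   0.        ]] [[626.82727337 146.54196091  26.        ]]
scene [[663.32003364 -11.83996691  26.        ]]
plate ((713.392333984375, -171.27249145507812), (331.0346374511719, 201.5741729736328), 81.35778045654297) [[ 588.8783   -319.76587 ]
 [ 788.1638   -350.05518 ]
 [ 837.9064    -22.779114]
 [ 638.62085     7.510193]]
[[ 776.  114.    0.]
 [ 431. -175.    0.]
 [ 570. -165.    0.]
 [ 537. -293.    0.]
 [ 520. -356.    0.]]
```

View pics/topz.png

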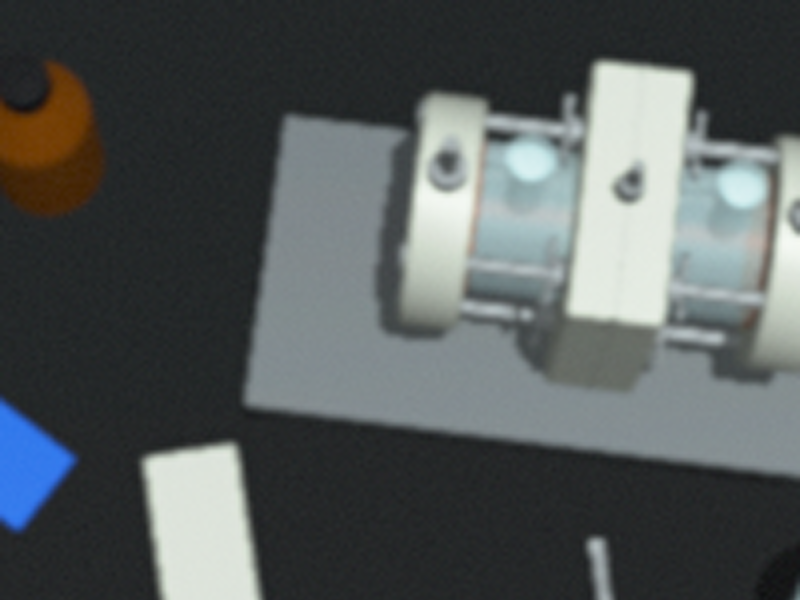

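```bash
cat > m2.py <<'E'
from h import *
im=cv2.imread('pics/top0.png'); g=cv2.cvtColor(im,cv2.COLOR_BGR2GRAY).astype(float)
gb=g
def edge(p,q,n=40,half=6):
    p=np.array(p,float);q=np.array(q,float);t=(q-p)/np.linalg.norm(q-p);nn=np.array([-t[1],t[0]])
    pts=[]
    for a in np.linspace(.04,.96,n):
        c=p+a*(q-p); s=np.arange(-half,half+.01,.25)
        xy=c+s[:,None]*nn
        v=cv2.remap(gb.astype(np.float32),xy[:,0].astype(np.float32)[None],xy[:,1].astype(np.float32)[None],cv2.INTER_LINEAR)[0]
        d=np.abs(np.gradient(cv2.GaussianBlur(v[None],(0,0),2)[0])); pts.append(c+s[np.argmax(d)]*nn)
    return cv2.fitLine(np.array(pts,np.float32),cv2.DIST_HUBER,0,.01,.01).ravel()
def inter(a,b):
    A=np.array([[a[0],-b[0]],[a[1],-b[1]]]); k=np.linalg.solve(A,[b[2]-a[2],b[3]-a[3]]); return np.array([a[2]+k[0]*a[0],a[3]+k[0]*a[1]])
fr=edge((301.5,211.2),(471,231.5)); le=edge((311,139),(301.5,211)); ri=edge((477,158),(471,231))
FL=inter(fr,le);FRr=inter(fr,ri);print(FL,FRr)
W=ray('top',[FL,FRr],26)[:,:2]; print(W,np.linalg.norm(W[0]-W[1]))
y=(W[0]-W[1]);y/=np.linalg.norm(y);x=np.array([y[1],-y[0]]);print('cell yaw',np.degrees(np.arctan2(x[1],x[0])))
foot=(W[0]+W[1])/2+145*y+20*x; print('foot',foot)
print('foot from FL',W[0]+20*x-20*y)
# wedge top corners
print('wedge')
C=[(276,224),(300,222),(307,273),(284,276)]
E=[edge(C[i],C[(i+1)%4],20,4) for i in range(4)]
P=[inter(E[i-1],E[i]) for i in range(4)];print(np.round(P,1))
for zf,zb in((2,15),(15,2)):
    w=np.array([ray('top',p,z)[0,:2] for p,z in zip(P,(zf,zf,zb,zb))]);print(zf,w.round(1),'L',np.linalg.norm(w[0]-w[3]),np.linalg.norm(w[1]-w[2]),'Wd',np.linalg.norm(w[0]-w[1]),np.linalg.norm(w[2]-w[3]))
    d=(w[0]+w[1]-w[2]-w[3]);print(w.mean(0),np.degrees(np.arctan2(d[1],d[0])))
E
python3 m2.py
```

```text
[300.20184 211.09676] [470.09106 232.6587 ]
[[ 639.17316135    7.28446906]
 [ 589.68103251 -319.48247057]] 330.4937271003887
cell yaw -8.612560523672018
foot [655.91562258 -15.72912422]
foot from FL [655.95259091 -15.48504441]
wedge
[[275.  223.7]
 [298.6 220.1]
 [306.5 272.2]
 [282.3 275.9]]
2 [[620.8  58.1]
 [627.   11.4]
 [520.8  -2.9]
 [514.6  43.6]] L 107.18617329055333 107.1673619087714 Wd 47.154578391203515 46.952880306109996
[570.77079966  27.5508746 ] 7.7442910678857615
15 [[617.7  57.2]
 [623.8  10.9]
 [522.7  -2.6]
 [516.5  44.4]] L 102.01136162494606 101.9909124100853 Wd 46.63298816094212 47.47804853178276
[570.19422194  27.47418237] 7.400398832079387
```

```bash
cat > go.py <<'E'
import sys
from h import *
# go.py x y z yaw_of_tool_y(deg) -> shift in tool axes from current measured
x,y,z,a=map(float,sys.argv[1:5])
s=r.get_state(); q=s['tcp_rot']; M=R.from_quat(np.r_[q[1:],q[0]])
a=np.radians(a); yt=np.array([np.cos(a),np.sin(a),0]); zt=np.array([0,0,-1.]); T=R.from_matrix(np.c_[np.cross(yt,zt),yt,zt])
d=M.inv().apply(np.array([x,y,z])-s['tool_pos'])/1000; rv=(M.inv()*T).as_rotvec()
print('t',s['t'],'pos',s['tool_pos'].round(1),'yaw y',np.degrees(np.arctan2(*M.as_matrix()[1::-1,1])).round(2),'F',s['wrist_force'].round(2))
print('shift',d.round(4),'turn',rv.round(4))
E
python3 go.py 550 25 140 97.6
```

```text
t 0.9 pos [136.9 506.8 238.7] yaw y 74.89 F [ 0.18 -0.22 -0.85]
shift [-0.5244 -0.3574  0.0987] turn [-0.      0.     -0.3964]
```

{"fn": "play_rows", "kwargs": {"steps": [{"x": -0.2622, "y": -0.1787, "z": 0.049, "az": -0.2, "gripper": 0.68}, {"x": -0.2622, "y": -0.1787, "z": 0.049, "az": -0.2, "gripper": 0.68}, {"x": -0.5244, "y": -0.3574, "z": 0.0987, "az": -0.3964, "gripper": 0.68}, {"x": -0.5244, "y": -0.3574, "z": 0.0987, "az": -0.3964, "gripper": 0.68}, {"x": -0.5244, "y": -0.3574, "z": 0.0987, "az": -0.3964, "gripper": 0.68}]}}

```text
invalid input at $.steps[0]: expected keys x, y, z, ax, ay, az, gripper
```

```bash
python3 go.py 550 25 140 97.6
```

```text
t 0.9 pos [136.9 506.8 238.7] yaw y 74.89 F [ 0.18 -0.22 -0.85]
shift [-0.5244 -0.3574  0.0987] turn [-0.      0.     -0.3964]
```

{"fn": "play_rows", "kwargs": {"steps": [{"x": -0.5244, "y": -0.3574, "z": 0.0987, "ax": 0, "ay": 0, "az": -0.3964, "gripper": 0.68}, {"x": -0.5244, "y": -0.3574, "z": 0.0987, "ax": 0, "ay": 0, "az": -0.3964, "gripper": 0.68}, {"x": -0.5244, "y": -0.3574, "z": 0.0987, "ax": 0, "ay": 0, "az": -0.3964, "gripper": 0.68}, {"x": -0.5244, "y": -0.3574, "z": 0.0987, "ax": 0, "ay": 0, "az": -0.3964, "gripper": 0.68}, {"x": -0.5244, "y": -0.3574, "z": 0.0987, "ax": 0, "ay": 0, "az": -0.3964, "gripper": 0.68}]}}

```text
t: 1.52
tool_pos: [330.2, 281.9, 192.9]
tcp_rot: [0.0, -0.066, 0.998, 0.0]
wrist_force: [0.7, 0.2, 0.4]
finger_gap: 60.2
```

```bash
python3 go.py 550 25 140 97.6
```

```text
t 1.525 pos [330.2 281.9 192.9] yaw y 97.61 F [0.69 0.24 0.42]
shift [-0.1838 -0.2837  0.053 ] turn [0.0002 0.0008 0.0002]
```

{"fn": "play_rows", "kwargs": {"steps": [{"x": -0.1838, "y": -0.2837, "z": 0.053, "ax": 0, "ay": 0, "az": 0, "gripper": 0.68}, {"x": -0.1838, "y": -0.2837, "z": 0.053, "ax": 0, "ay": 0, "az": 0, "gripper": 0.68}, {"x": -0.1838, "y": -0.2837, "z": 0.053, "ax": 0, "ay": 0, "az": 0, "gripper": 0.68}, {"x": -0.1838, "y": -0.2837, "z": 0.053, "ax": 0, "ay": 0, "az": 0, "gripper": 0.68}, {"x": -0.1838, "y": -0.2837, "z": 0.053, "ax": 0, "ay": 0, "az": 0, "gripper": 0.68}]}}

```text
t: 2.15
tool_pos: [531.0, 47.0, 144.4]
tcp_rot: [0.0, -0.066, 0.998, 0.0]
wrist_force: [0.5, 0.5, -0.3]
finger_gap: 59.9
```

{"fn": "play_rows", "kwargs": {"steps": [{"x": 0, "y": 0, "z": 0, "ax": 0, "ay": 0, "az": 0, "gripper": 0.68}, {"x": 0, "y": 0, "z": 0, "ax": 0, "ay": 0, "az": 0, "gripper": 0.68}]}}

```text
t: 2.4
tool_pos: [529.5, 49.2, 144.5]
tcp_rot: [-0.0, -0.066, 0.998, 0.0]
wrist_force: [-0.6, 0.7, 0.2]
finger_gap: 60.1
```

```bash
python3 go.py 550 25 140 97.6
python3 - <<'E'
from h import *
snap('wrist','w1.png')
i=vision.camera_info('wrist');print(i['xyz'])
for q in('wedge','short_foot','corner'):
    print(q,[(np.round(d['xy'],1).tolist(),round(d['conf'],2),ray('wrist',d['xy'],26 if q=='corner' else 0,i).round(1)) for d in place_of('wrist',q)])
E
```

```text
t 2.4 pos [529.5  49.2 144.5] yaw y 97.59 F [-0.61  0.69  0.24]
shift [-0.0172 -0.0267  0.0045] turn [ 0.0004 -0.0006 -0.0001]
[445.62175401  38.77956169 289.69054193]
wedge [([293.7, 271.2], 0.79, array([[571.4,  32.2,   0. ]])), ([452.9, 192.9], 0.72, array([[482.2, 157.2,   0. ]]))]
short_foot []
corner [([231.9, 361.3], 0.95, array([[656.2, -13.3,  26. ]]))]
```

View pics/w1.png

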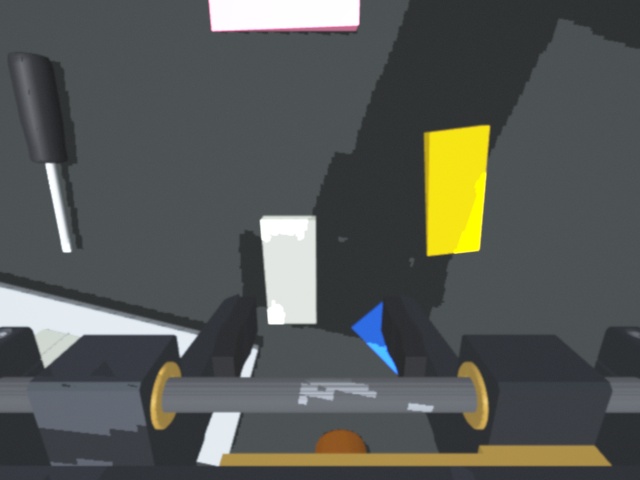

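The wrist picture shows the wedge's upright thick end facing the robot (top edge at row 215) and its thin end toward the cell. The corner at (656,-13) agrees with the top camera. I'll straddle the wedge near its balance point and push it sideways.

```bash
python3 go.py 556 26.5 50 97.6;python3 go.py 556 26.5 4 97.6
```

```text
t 2.6 pos [529.5  49.9 145. ] yaw y 97.69 F [ 0.52  0.23 -1.09]
shift [-0.0231 -0.0267  0.095 ] turn [-0.0001  0.0005  0.0015]
t 2.6 pos [529.5  49.9 145. ] yaw y 97.69 F [ 0.52  0.23 -1.09]
shift [-0.0231 -0.0267  0.141 ] turn [-0.0001  0.0005  0.0015]
```

{"fn": "play_rows", "kwargs": {"steps": [{"x": -0.0231, "y": -0.0267, "z": 0.05, "ax": 0, "ay": 0, "az": 0, "gripper": 0.68}, {"x": -0.0231, "y": -0.0267, "z": 0.095, "ax": 0, "ay": 0, "az": 0, "gripper": 0.68}, {"x": -0.0231, "y": -0.0267, "z": 0.11, "ax": 0, "ay": 0, "az": 0, "gripper": 0.68}, {"x": -0.0231, "y": -0.0267, "z": 0.11, "ax": 0, "ay": 0, "az": 0, "gripper": 0.68}]}}

```text
t: 3.1
tool_pos: [556.2, 26.0, 35.0]
tcp_rot: [-0.0, -0.067, 0.998, 0.0]
wrist_force: [0.5, 0.7, -0.0]
finger_gap: 59.8
```

```bash
python3 go.py 556 26.5 4 97.6
python3 - <<'E'
from h import *
snap('wrist','w2.png')
E
```

```text
t 3.1 pos [556.2  26.   35. ] yaw y 97.64 F [ 0.46  0.68 -0.04]
shift [0.0001 0.0005 0.031 ] turn [ 0.0001 -0.0003  0.0008]
```

View pics/w2.png

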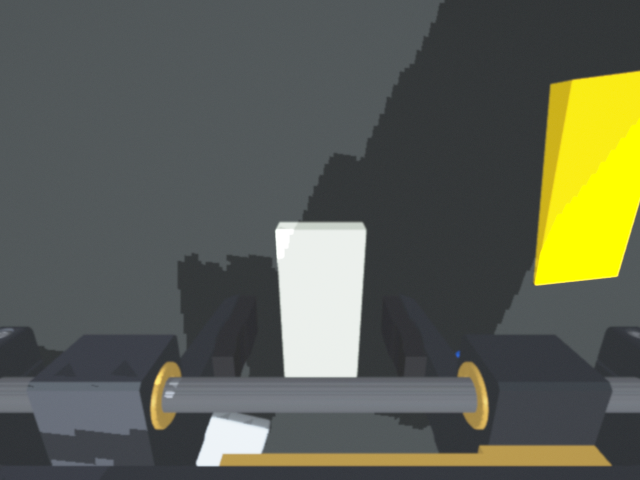

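{"fn": "play_rows", "kwargs": {"steps": [{"x": 0, "y": 0, "z": 0.02, "ax": 0, "ay": 0, "az": 0, "gripper": 0.68}, {"x": 0, "y": 0, "z": 0.031, "ax": 0, "ay": 0, "az": 0, "gripper": 0.68}, {"x": 0, "y": -0.004, "z": 0.031, "ax": 0, "ay": 0, "az": 0, "gripper": 0.68}, {"x": 0, "y": -0.009, "z": 0.031, "ax": 0, "ay": 0, "az": 0, "gripper": 0.68}, {"x": 0, "y": -0.015, "z": 0.031, "ax": 0, "ay": 0, "az": 0, "gripper": 0.68}]}}

```text
t: 3.78
tool_pos: [558.7, 10.2, 4.3]
tcp_rot: [0.001, -0.066, 0.998, -0.0]
wrist_force: [0.2, 0.7, 0.4]
finger_gap: 59.8
```

{"fn": "play_rows", "kwargs": {"steps": [{"x": 0, "y": -0.007, "z": 0, "ax": 0, "ay": 0, "az": 0, "gripper": 0.68}, {"x": 0, "y": -0.014, "z": 0, "ax": 0, "ay": 0, "az": 0, "gripper": 0.68}, {"x": 0, "y": -0.021, "z": 0, "ax": 0, "ay": 0, "az": 0, "gripper": 0.68}, {"x": 0, "y": -0.026, "z": 0, "ax": 0, "ay": 0, "az": 0, "gripper": 0.68}, {"x": 0, "y": -0.028, "z": 0, "ax": 0, "ay": 0, "az": 0, "gripper": 0.68}]}}

```text
t: 4.4
tool_pos: [562.0, -17.5, 3.6]
tcp_rot: [-0.0, -0.066, 0.998, 0.0]
wrist_force: [0.3, 0.8, 0.4]
finger_gap: 60.2
```

```bash
python3 go.py 556 26.5 4 97.6
python3 - <<'E'
from h import *
snap('wrist','w3.png')
E
```

```text
t 4.4 pos [562.  -17.5   3.6] yaw y 97.58 F [0.35 0.84 0.37]
shift [ 0.0001  0.0444 -0.0004] turn [ 0.     -0.     -0.0003]
```

View pics/w3.png

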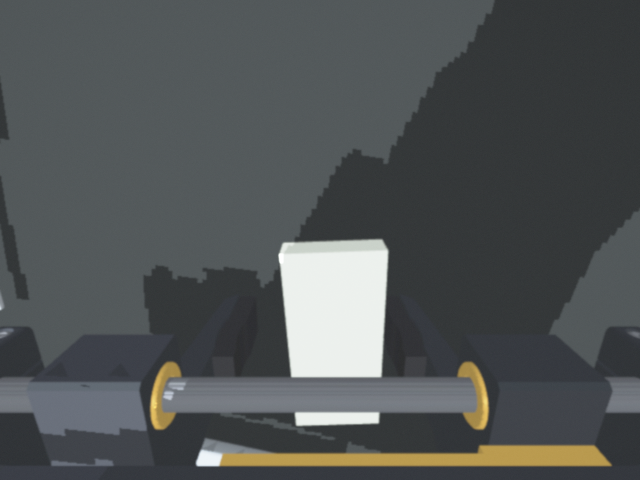

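The wedge is resting against the +y finger (image column 385), and it stayed aligned. Another 18 mm to go.

{"fn": "play_rows", "kwargs": {"steps": [{"x": 0, "y": -0.006, "z": 0, "ax": 0, "ay": 0, "az": 0, "gripper": 0.68}, {"x": 0, "y": -0.012, "z": 0, "ax": 0, "ay": 0, "az": 0, "gripper": 0.68}, {"x": 0, "y": -0.017, "z": 0, "ax": 0, "ay": 0, "az": 0, "gripper": 0.68}, {"x": 0, "y": -0.018, "z": 0, "ax": 0, "ay": 0, "az": 0, "gripper": 0.68}, {"x": 0, "y": -0.015, "z": 0, "ax": 0, "ay": 0, "az": 0, "gripper": 0.68}]}}

```text
t: 5.08
tool_pos: [564.0, -32.1, 3.6]
tcp_rot: [0.0, -0.066, 0.998, -0.0]
wrist_force: [-0.5, 1.0, -1.0]
finger_gap: 60.0
```

{"fn": "play_rows", "kwargs": {"steps": [{"x": 0, "y": 0, "z": -0.03, "ax": 0, "ay": 0, "az": 0, "gripper": 0.68}, {"x": 0.04, "y": 0, "z": -0.08, "ax": 0, "ay": 0, "az": 0, "gripper": 0.68}, {"x": 0.1, "y": 0, "z": -0.1, "ax": 0, "ay": 0, "az": 0, "gripper": 0.4}, {"x": 0.1, "y": 0, "z": -0.1, "ax": 0, "ay": 0, "az": 0, "gripper": 0.12}, {"x": 0.1, "y": 0, "z": -0.1, "ax": 0, "ay": 0, "az": 0, "gripper": 0.12}]}}

```text
t: 5.7
tool_pos: [465.4, -45.3, 103.9]
tcp_rot: [0.001, -0.066, 0.998, -0.0]
wrist_force: [0.5, -0.2, 0.4]
finger_gap: 32.3
```

```bash
cat > m3.py <<'E'
from h import *
import sys
f=sys.argv[1]
s=r.get_state(); i=vision.camera_info('wrist'); im=snap('wrist',f)
print(s['tool_pos'].round(1),s['finger_gap'])
for q in('wedge','corner','short_foot'):
    print(q,[(np.round(d['xy'],1).tolist(),round(d['conf'],2),ray('wrist',d['xy'],26 if q=='corner' else 0,i).round(1)) for d in place_of('wrist',q)])
for o in outline_of('wrist','wedge')[:3]: 
    m=o['mask'].astype(np.uint8); print(o['conf'],o['rect'],im[o['mask']].mean(0).round())
    c=cv2.findContours(m,cv2.RETR_EXTERNAL,cv2.CHAIN_APPROX_NONE)[0]; c=max(c,key=len)[:,0]
    print(cv2.minAreaRect(ray('wrist',c,6,i)[:,:2].astype(np.float32)))
snap('top','t_'+f)
E
python3 m3.py w4.png
```

```text
[465.4 -45.3 103.9] 32.30632079141307
wedge [([326.8, 372.6], 0.79, array([[581.4, -22.9,   0. ]])), ([409.6, 104.2], 0.73, array([[359.3,   1.5,   0. ]])), ([564.0, 294.2], 0.68, array([[480.8, 154.3,   0. ]]))]
corner [([326.6, 463.9], 0.97, array([[655.7, -13.1,  26. ]]))]
short_foot []
0.96 [330.0, 64.6, 174.2, 77.0] [229. 172. 203.]
((359.0035400390625, 1.8820457458496094), (45.77370834350586, 109.71918487548828), 7.636190891265869)
0.64 [532.3, 232.8, 86.3, 121.8] [235. 225.   3.]
((479.77655029296875, 156.28314208984375), (103.8096694946289, 56.06341552734375), 14.529688835144043)
0.57 [296.2, 319.6, 55.2, 101.0] [188. 192. 189.]
((553.30029296875, -31.190937042236328), (57.129615783691406, 45.864990234375), 10.430967330932617)
```

View pics/w4.png

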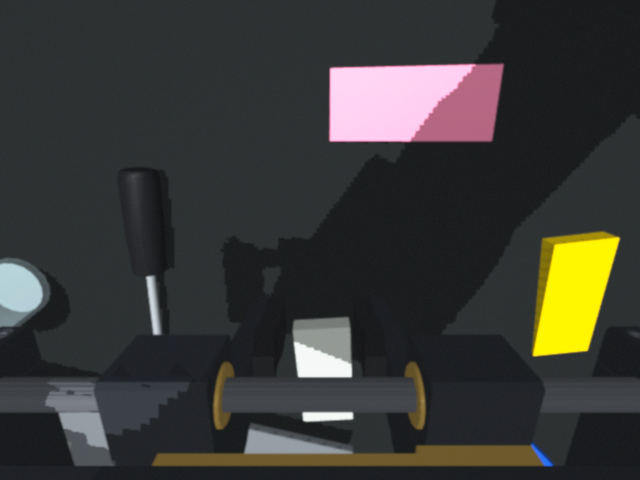

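Run:
```python
from h import *
im=cv2.imread('pics/t_w4.png'); cv2.imwrite('pics/tz4.png',cv2.resize(im[130:330,240:440],None,fx=3,fy=3,interpolation=cv2.INTER_CUBIC))
```

```text
(no output)
```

View pics/tz4.png

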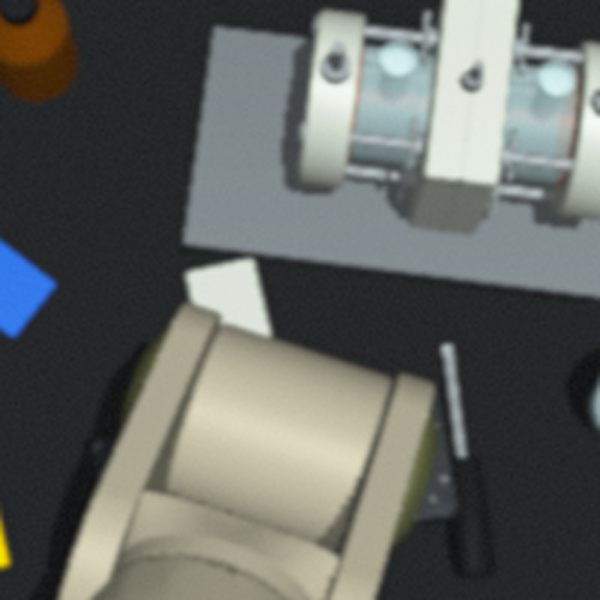

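Run:
```python
from h import *
w=ray('top',[(301.7,220.3),(325,216.3)],2)[:,:2];print(w,w.mean(0)); d=w[0]-w[1]; print(np.linalg.norm(d),np.degrees(np.arctan2(-d[0],d[1])))
s=ray('top',(330.7,242),7)[0,:2]-w[1]; print('side yaw',np.degrees(np.arctan2(-s[1],-s[0])))
print('thick',ray('wrist',[(293,320),(349,318)],15).round(1))
print('thin',ray('wrist',[(303,421),(353,419)],2).round(1))
```

```text
[[626.53294397   5.36887954]
 [633.72679369 -40.83140795]] [630.12986883 -17.73126421]
46.757010570217254 8.850457881970465
side yaw 10.675869019237286
thick [[523.1 -57.4  15. ]
 [515.6 -15.   15. ]]
thin [[634.1 -37.    2. ]
 [625.7   7.7   2. ]]
```

```bash
python3 go.py 503 -39.3 60 99.7;python3 go.py 503 -39.3 5 99.7
```

```text
t 6.0 pos [465.2 -45.1 103.1] yaw y 97.62 F [ 0.55  0.36 -0.04]
shift [-0.0383  0.0008  0.0431] turn [ 0.0003 -0.0006 -0.0363]
t 6.0 pos [465.2 -45.1 103.1] yaw y 97.62 F [ 0.55  0.36 -0.04]
shift [-0.0383  0.0007  0.0981] turn [ 0.0003 -0.0006 -0.0363]
```

{"fn": "play_rows", "kwargs": {"steps": [{"x": -0.0383, "y": 0, "z": 0.043, "ax": 0, "ay": 0, "az": -0.0363, "gripper": 0.14}, {"x": -0.0383, "y": 0, "z": 0.043, "ax": 0, "ay": 0, "az": -0.0363, "gripper": 0.14}, {"x": -0.0383, "y": 0, "z": 0.07, "ax": 0, "ay": 0, "az": -0.0363, "gripper": 0.14}, {"x": -0.0383, "y": 0, "z": 0.098, "ax": 0, "ay": 0, "az": -0.0363, "gripper": 0.14}, {"x": -0.0383, "y": 0, "z": 0.098, "ax": 0, "ay": 0, "az": -0.0363, "gripper": 0.14}]}}

```text
t: 6.62
tool_pos: [501.9, -40.0, 5.4]
tcp_rot: [-0.001, -0.084, 0.996, 0.0]
wrist_force: [-0.3, 0.5, 1.1]
finger_gap: 12.5
```

```bash
python3 go.py 540 -33 5 99.7; python3 m3.py w5.png|head -3
```

```text
t 6.625 pos [501.9 -40.    5.4] yaw y 99.67 F [-0.26  0.54  1.1 ]
shift [-0.0388  0.0005  0.0003] turn [ 0.001  -0.002  -0.0006]
[501.9 -40.    5.4] 12.517339342144217
wedge [([323.5, 432.0], 0.59, array([[578.2, -24.2,   0. ]]))]
corner []
```

View pics/w5.png

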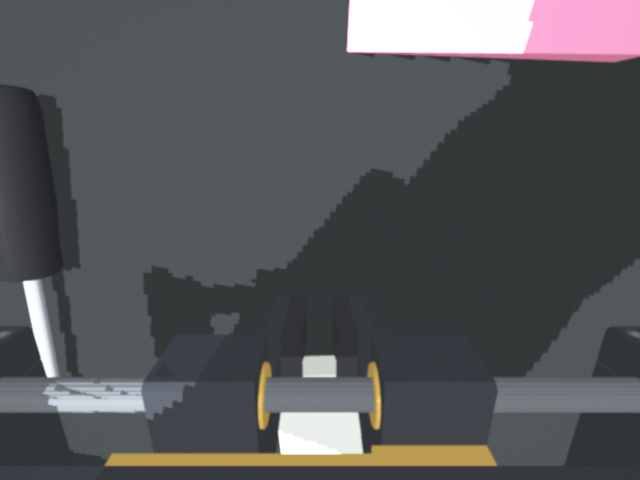

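The wedge is centred between the fingertips at column 320. I'll start pushing.

{"fn": "play_rows", "kwargs": {"steps": [{"x": -0.008, "y": 0, "z": 0, "ax": 0, "ay": 0, "az": 0, "gripper": 0.14}, {"x": -0.015, "y": 0, "z": 0, "ax": 0, "ay": 0, "az": 0, "gripper": 0.14}, {"x": -0.02, "y": 0, "z": 0, "ax": 0, "ay": 0, "az": 0, "gripper": 0.14}, {"x": -0.026, "y": 0, "z": 0, "ax": 0, "ay": 0, "az": 0, "gripper": 0.14}, {"x": -0.032, "y": 0, "z": 0, "ax": 0, "ay": 0, "az": 0, "gripper": 0.14}]}}

```text
t: 7.55
tool_pos: [534.7, -34.7, 5.5]
tcp_rot: [-0.0, -0.084, 0.996, 0.0]
wrist_force: [-0.0, -0.4, 0.5]
finger_gap: 12.3
```

{"fn": "play_rows", "kwargs": {"steps": [{"x": -0.004, "y": 0, "z": 0, "ax": 0, "ay": 0, "az": 0, "gripper": 0.14}, {"x": -0.008, "y": 0, "z": 0, "ax": 0, "ay": 0, "az": 0, "gripper": 0.14}, {"x": -0.011, "y": 0, "z": 0, "ax": 0, "ay": 0, "az": 0, "gripper": 0.14}, {"x": -0.014, "y": 0, "z": 0, "ax": 0, "ay": 0, "az": 0, "gripper": 0.14}]}}

```text
t: 8.05
tool_pos: [548.3, -32.4, 5.5]
tcp_rot: [-0.0, -0.084, 0.996, 0.0]
wrist_force: [-0.7, 0.4, 0.3]
finger_gap: 12.3
```

```bash
python3 go.py 540 -33 5 99.7
python3 - <<'E'
from h import *
im=snap('top','t6.png'); cv2.imwrite('pics/tz6.png',cv2.resize(cv2.imread('pics/t6.png')[130:330,240:440],None,fx=3,fy=3,interpolation=cv2.INTER_CUBIC))
E
```

```text
t 8.05 pos [548.3 -32.4   5.5] yaw y 99.67 F [-0.7   0.41  0.3 ]
shift [0.0082 0.0008 0.0005] turn [ 0.0001 -0.0001 -0.0005]
```

View pics/tz6.png

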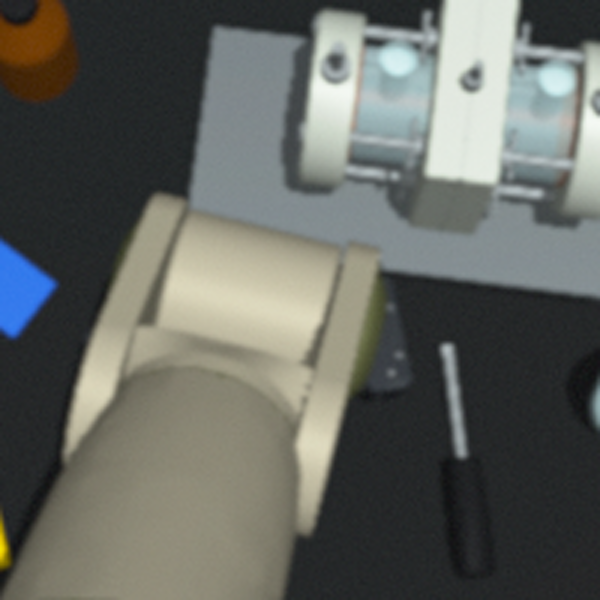

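{"fn": "play_rows", "kwargs": {"steps": [{"x": -0.003, "y": 0, "z": 0, "ax": 0, "ay": 0, "az": 0, "gripper": 0.14}, {"x": -0.006, "y": 0, "z": 0, "ax": 0, "ay": 0, "az": 0, "gripper": 0.14}, {"x": -0.008, "y": 0, "z": 0, "ax": 0, "ay": 0, "az": 0, "gripper": 0.14}, {"x": -0.008, "y": 0, "z": 0, "ax": 0, "ay": 0, "az": 0, "gripper": 0.14}]}}

```text
t: 8.6
tool_pos: [556.2, -31.1, 5.6]
tcp_rot: [0.0, -0.084, 0.996, -0.0]
wrist_force: [0.4, 0.3, 0.5]
finger_gap: 12.3
```

{"fn": "play_rows", "kwargs": {"steps": [{"x": -0.002, "y": 0, "z": 0, "ax": 0, "ay": 0, "az": 0, "gripper": 0.14}, {"x": -0.004, "y": 0, "z": 0, "ax": 0, "ay": 0, "az": 0, "gripper": 0.14}, {"x": -0.004, "y": 0, "z": 0, "ax": 0, "ay": 0, "az": 0, "gripper": 0.14}]}}

```text
t: 8.98
tool_pos: [559.9, -30.4, 5.6]
tcp_rot: [-0.0, -0.084, 0.996, 0.0]
wrist_force: [-1.5, -0.2, 2.3]
finger_gap: 12.6
```

{"fn": "play_rows", "kwargs": {"steps": [{"x": -0.002, "y": 0, "z": 0, "ax": 0, "ay": 0, "az": 0, "gripper": 0.14}, {"x": -0.004, "y": 0, "z": 0, "ax": 0, "ay": 0, "az": 0, "gripper": 0.14}, {"x": -0.004, "y": 0, "z": 0, "ax": 0, "ay": 0, "az": 0, "gripper": 0.14}]}}

```text
t: 9.35
tool_pos: [562.9, -29.8, 5.5]
tcp_rot: [-0.001, -0.084, 0.996, 0.0]
wrist_force: [-7.5, -1.2, 5.0]
finger_gap: 12.3
```

Contact: the push is now 7.6 N, within the 5–10 N range. A slight further nudge, then back off.

{"fn": "play_rows", "kwargs": {"steps": [{"x": -0.0005, "y": 0, "z": 0, "ax": 0, "ay": 0, "az": 0, "gripper": 0.14}, {"x": -0.0005, "y": 0, "z": 0, "ax": 0, "ay": 0, "az": 0, "gripper": 0.14}, {"x": -0.0005, "y": 0, "z": 0, "ax": 0, "ay": 0, "az": 0, "gripper": 0.14}]}}

```text
t: 9.72
tool_pos: [563.1, -29.8, 5.5]
tcp_rot: [-0.002, -0.084, 0.996, 0.0]
wrist_force: [-10.3, -2.3, 6.9]
finger_gap: 12.3
```

```bash
python3 go.py 540 -33 5 99.7;python3 go.py 540 -33 5 99.7
```

```text
t 9.725 pos [563.1 -29.8   5.5] yaw y 99.69 F [-10.32  -2.31   6.88]
shift [0.0233 0.0007 0.0006] turn [ 0.0008 -0.0036 -0.0002]
t 9.725 pos [563.1 -29.8   5.5] yaw y 99.69 F [-10.32  -2.31   6.88]
shift [0.0233 0.0007 0.0006] turn [ 0.0008 -0.0036 -0.0002]
```

{"fn": "play_rows", "kwargs": {"steps": [{"x": 0.01, "y": 0, "z": 0, "ax": 0, "ay": 0, "az": 0, "gripper": 0.14}, {"x": 0.04, "y": 0, "z": 0, "ax": 0, "ay": 0, "az": 0, "gripper": 0.14}, {"x": 0.06, "y": 0, "z": -0.06, "ax": 0, "ay": 0, "az": 0, "gripper": 0}, {"x": 0.12, "y": 0, "z": -0.15, "ax": 0, "ay": 0, "az": 0, "gripper": 0}, {"x": 0.12, "y": 0, "z": -0.15, "ax": 0, "ay": 0, "az": 0, "gripper": 0}]}}

```text
t: 10.35
tool_pos: [445.2, -50.0, 157.5]
tcp_rot: [0.001, -0.084, 0.996, -0.0]
wrist_force: [0.5, -0.1, 0.8]
finger_gap: 0.2
```

```bash
python3 m3.py w7.png
python3 - <<'E'
import cv2
cv2.imwrite('pics/tz7.png',cv2.resize(cv2.imread('pics/t_w7.png')[130:330,240:440],None,fx=3,fy=3,interpolation=cv2.INTER_CUBIC))
E
```

```text
[445.2 -50.  157.5] 0.1844890192353301
wedge [([466.4, 414.4], 0.8, array([[632.3, 148. ,   0. ]])), ([521.1, 296.3], 0.79, array([[482.6, 155.8,   0. ]])), ([398.1, 136.0], 0.64, array([[357.9,   1.8,   0. ]]))]
corner [([318.8, 432.0], 0.81, array([[657.7, -14. ,  26. ]]))]
short_foot []
0.89 [333.1, 110.1, 137.8, 59.1] [252. 216. 235.]
((360.37506103515625, 1.9168281555175781), (45.967987060546875, 108.7883071899414), 8.222956657409668)
0.82 [492.8, 244.2, 66.2, 102.2] [248. 245.   6.]
((480.59423828125, 154.57737731933594), (104.76651763916016, 54.89240264892578), 13.173086166381836)
0.58 [458.3, 413.1, 57.6, 52.5] [ 72. 185. 254.]
((652.8114013671875, 168.42880249023438), (74.90228271484375, 48.555599212646484), 49.54582977294922)
```

View pics/tz7.png

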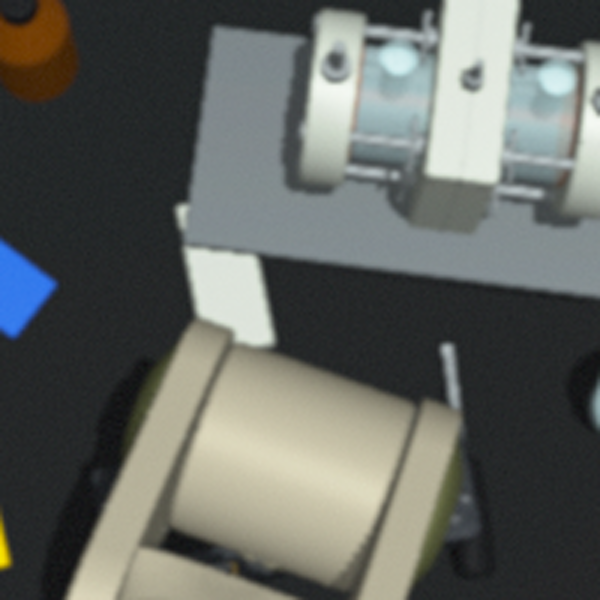

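View pics/w7.png

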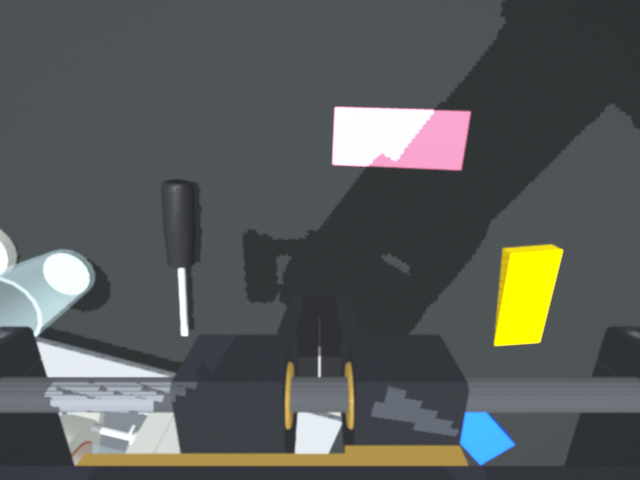

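```bash
python3 - <<'E'
from h import *
u=lambda p:(240+p[0]/3-0.33,130+p[1]/3-0.33)
tl=ray('top',u((177,205)),2)[0,:2]; l2=ray('top',u((184,250)),5)[0,:2]; l3=ray('top',u((199,320)),10)[0,:2]
r1=ray('top',u((262,256)),5)[0,:2]; r2=ray('top',u((275,344)),13)[0,:2]
print(tl,l2,l3,r1,r2)
f=np.array([656.5,-15.5])
for a,b in((l3,tl),(r2,r1)):
    t=(b-a)/np.linalg.norm(b-a); n=np.array([-t[1],t[0]]); print('yaw',np.degrees(np.arctan2(t[1],t[0])),'foot lateral',(f-a)@n)
yaw=np.radians(9.7);ax=np.array([np.cos(yaw),np.sin(yaw)]); print('foot from thin end',(tl-f)@ax)
E
sed -e 's/top0/t_w7/' m2.py > m2b.py; python3 m2b.py | head -8; python3 go.py 655 -16 60 -8.6; python3 go.py 655 -16 60 171.4
```

```text
[672.26009285  10.78474808] [640.65132246   6.45229754] [592.26570496  -2.84596925] [635.5390145  -44.81584804] [574.74708972 -51.87337032]
yaw 9.670091255962943 foot lateral -23.263976989046284
yaw 6.622000583309961 foot lateral 26.703077997565522
foot from thin end 19.96347909488805
[300.05307 211.02141] [470.05142 232.66997]
[[ 639.32982084    7.57131396]
 [ 589.6604003  -319.40463629]] 330.7269619794227
cell yaw -8.637506099487123
foot [656.04474686 -15.56486131]
foot from FL [656.09933537 -15.20550282]
wedge
[[277.8 225.4]
t 10.65 pos [446.1 -49.7 154.6] yaw y 99.68 F [-0.02 -0.31 -0.44]
shift [-0.2117 -0.002   0.0944] turn [-4.0000e-04 -1.3000e-03  1.8898e+00]
t 10.65 pos [446.1 -49.7 154.6] yaw y 99.68 F [-0.02 -0.31 -0.44]
shift [-0.2117 -0.002   0.0944] turn [ 1.2000e-03 -3.0000e-04 -1.2518e+00]
```

{"fn": "play_rows", "kwargs": {"steps": [{"x": -0.1, "y": 0, "z": 0, "ax": 0, "ay": 0, "az": 1.0, "gripper": 0}, {"x": -0.1, "y": 0, "z": 0, "ax": 0, "ay": 0, "az": 1.0, "gripper": 0}, {"x": -0.1, "y": 0, "z": 0, "ax": 0, "ay": 0, "az": 1.0, "gripper": 0}, {"x": -0.1, "y": 0, "z": 0, "ax": 0, "ay": 0, "az": 1.0, "gripper": 0}, {"x": -0.1, "y": 0, "z": 0, "ax": 0, "ay": 0, "az": 1.0, "gripper": 0}]}}

```text
t: 11.28
tool_pos: [544.7, -32.7, 153.7]
tcp_rot: [-0.001, 0.378, 0.926, -0.0]
wrist_force: [0.5, 0.7, -0.2]
finger_gap: 0.7
```

```bash
python3 go.py 656 -13 130 -8.6; python3 -c "
from h import *
print(r.get_state()['joint_pos'].round(2))"
```

```text
t 11.275 pos [544.7 -32.7 153.7] yaw y 45.63 F [ 0.47  0.69 -0.2 ]
shift [-0.0658  0.0919  0.0235] turn [-0.0022 -0.0016  0.9466]
[-0.27  0.44  1.55  0.    1.16 -1.07]
```

{"fn": "play_rows", "kwargs": {"steps": [{"x": -0.0658, "y": 0.0919, "z": 0.0, "ax": 0, "ay": 0, "az": 0.9466, "gripper": 0}, {"x": -0.0658, "y": 0.0919, "z": 0.0, "ax": 0, "ay": 0, "az": 0.9466, "gripper": 0}, {"x": -0.0658, "y": 0.0919, "z": 0.0, "ax": 0, "ay": 0, "az": 0.9466, "gripper": 0}, {"x": -0.0658, "y": 0.0919, "z": 0.0, "ax": 0, "ay": 0, "az": 0.9466, "gripper": 0}, {"x": -0.0658, "y": 0.0919, "z": 0.0, "ax": 0, "ay": 0, "az": 0.9466, "gripper": 0}]}}

```text
t: 11.9
tool_pos: [655.9, -12.3, 153.2]
tcp_rot: [-0.001, 0.755, 0.656, -0.001]
wrist_force: [0.9, 0.5, 0.2]
finger_gap: 0.4
```

```bash
python3 go.py 656 -13 130 -8.6; python3 go.py 656 -13 36 -8.6
```

```text
t 11.9 pos [655.9 -12.3 153.2] yaw y -8.08 F [0.88 0.49 0.18]
shift [-0.0007  0.0003  0.0232] turn [-0.0029 -0.0003  0.0091]
t 11.9 pos [655.9 -12.3 153.2] yaw y -8.08 F [0.88 0.49 0.18]
shift [-0.0007  0.0006  0.1171] turn [-0.0029 -0.0003  0.0091]
```

{"fn": "play_rows", "kwargs": {"steps": [{"x": 0, "y": 0, "z": 0.06, "ax": 0, "ay": 0, "az": 0.009, "gripper": 0}, {"x": 0, "y": 0, "z": 0.1, "ax": 0, "ay": 0, "az": 0.009, "gripper": 0}, {"x": 0, "y": 0, "z": 0.117, "ax": 0, "ay": 0, "az": 0.009, "gripper": 0}, {"x": 0, "y": 0, "z": 0.117, "ax": 0, "ay": 0, "az": 0.009, "gripper": 0}]}}

```text
t: 12.4
tool_pos: [655.7, -12.5, 37.4]
tcp_rot: [-0.001, 0.756, 0.654, -0.001]
wrist_force: [-0.5, 0.1, 1.0]
finger_gap: 0.4
```

```bash
python3 go.py 656 -14 26 -8.6
python3 - <<'E'
from h import *
snap('wrist','w8.png');snap('scene','s8.png')
cv2.imwrite('pics/s8z.png',cv2.resize(cv2.imread('pics/s8.png')[200:380,150:400],None,fx=3,fy=3))
E
```

```text
t 12.4 pos [655.7 -12.5  37.4] yaw y -8.26 F [-0.48  0.07  1.01]
shift [-0.0014  0.0006  0.0114] turn [-0.0019 -0.0001  0.006 ]
```

View pics/s8z.png

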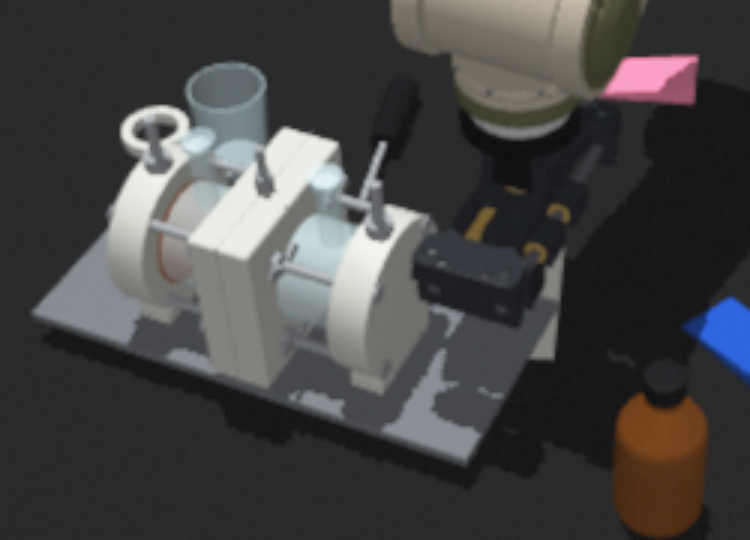

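The body clears the flange. I'll press gradually.

{"fn": "play_rows", "kwargs": {"steps": [{"x": 0, "y": 0, "z": 0.006, "ax": 0, "ay": 0, "az": 0, "gripper": 0}, {"x": 0, "y": 0, "z": 0.009, "ax": 0, "ay": 0, "az": 0, "gripper": 0}, {"x": 0, "y": 0, "z": 0.0105, "ax": 0, "ay": 0, "az": 0, "gripper": 0}, {"x": 0, "y": 0, "z": 0.0115, "ax": 0, "ay": 0, "az": 0, "gripper": 0}, {"x": 0, "y": 0, "z": 0.012, "ax": 0, "ay": 0, "az": 0, "gripper": 0}]}}

```text
t: 13.12
tool_pos: [655.9, -12.8, 26.6]
tcp_rot: [0.0, 0.756, 0.654, 0.0]
wrist_force: [-0.3, 1.1, 0.2]
finger_gap: 0.1
```

{"fn": "play_rows", "kwargs": {"steps": [{"x": 0, "y": 0, "z": 0.0005, "ax": 0, "ay": 0, "az": 0, "gripper": 0}, {"x": 0, "y": 0, "z": 0.001, "ax": 0, "ay": 0, "az": 0, "gripper": 0}]}}

```text
t: 13.38
tool_pos: [655.9, -12.7, 26.0]
tcp_rot: [0.0, 0.756, 0.654, 0.0]
wrist_force: [-2.3, 0.7, 6.1]
finger_gap: 0.4
```

{"fn": "play_rows", "kwargs": {"steps": [{"x": 0, "y": 0, "z": 0.0005, "ax": 0, "ay": 0, "az": 0, "gripper": 0}, {"x": 0, "y": 0, "z": 0.0008, "ax": 0, "ay": 0, "az": 0, "gripper": 0}, {"x": 0, "y": 0, "z": 0.0008, "ax": 0, "ay": 0, "az": 0, "gripper": 0}, {"x": 0, "y": 0, "z": 0.0008, "ax": 0, "ay": 0, "az": 0, "gripper": 0}, {"x": 0, "y": 0, "z": 0.0008, "ax": 0, "ay": 0, "az": 0, "gripper": 0}]}}

```text
t: 14.0
tool_pos: [656.0, -12.7, 25.9]
tcp_rot: [0.0, 0.756, 0.654, 0.0]
wrist_force: [-3.9, -0.2, 8.1]
finger_gap: -0.0
```

{"fn": "play_rows", "kwargs": {"steps": [{"x": 0, "y": 0, "z": 0, "ax": 0, "ay": 0, "az": 0, "gripper": 0}, {"x": 0, "y": 0, "z": 0, "ax": 0, "ay": 0, "az": 0, "gripper": 0}, {"x": 0, "y": 0, "z": 0, "ax": 0, "ay": 0, "az": 0, "gripper": 0}, {"x": 0, "y": 0, "z": 0, "ax": 0, "ay": 0, "az": 0, "gripper": 0}, {"x": 0, "y": 0, "z": 0, "ax": 0, "ay": 0, "az": 0, "gripper": 0}]}}

```text
t: 14.62
tool_pos: [656.0, -12.7, 25.9]
tcp_rot: [0.0, 0.756, 0.654, 0.0]
wrist_force: [-5.6, 1.0, 8.5]
finger_gap: 0.6
```

The plate stood firm at 25.9 mm under about 8.5 N. Retreating.

{"fn": "play_rows", "kwargs": {"steps": [{"x": 0, "y": 0, "z": -0.003, "ax": 0, "ay": 0, "az": 0, "gripper": 0}, {"x": 0, "y": 0, "z": -0.05, "ax": 0, "ay": 0, "az": 0, "gripper": 0}, {"x": 0, "y": 0, "z": -0.11, "ax": 0, "ay": 0, "az": 0, "gripper": 0}, {"x": 0, "y": 0, "z": -0.17, "ax": 0, "ay": 0, "az": 0, "gripper": 0}, {"x": 0.0, "y": -0.06, "z": -0.2, "ax": 0, "ay": 0, "az": 0, "gripper": 0}]}}

```text
t: 15.25
tool_pos: [602.8, -5.5, 226.2]
tcp_rot: [0.003, 0.756, 0.654, 0.002]
wrist_force: [0.5, -0.0, 0.6]
finger_gap: 0.4
```

{"fn": "play_rows", "kwargs": {"steps": [{"x": 0.2, "y": -0.25, "z": 0, "ax": 0, "ay": 0, "az": 0, "gripper": 0}, {"x": 0.2, "y": -0.25, "z": 0, "ax": 0, "ay": 0, "az": 0, "gripper": 0}, {"x": 0.2, "y": -0.25, "z": 0, "ax": 0, "ay": 0, "az": 0, "gripper": 0}, {"x": 0.2, "y": -0.25, "z": 0, "ax": 0, "ay": 0, "az": 0, "gripper": 0}, {"x": 0.2, "y": -0.25, "z": 0, "ax": 0, "ay": 0, "az": 0, "gripper": 0}]}}

```text
t: 15.88
tool_pos: [385.6, 224.8, 222.9]
tcp_rot: [0.0, 0.756, 0.654, 0.0]
wrist_force: [0.8, 0.9, -0.1]
finger_gap: 0.2
```

```bash
python3 go.py 656 -14 26 -8.6
python3 - <<'E'
from h import *
snap('top','t9.png')
cv2.imwrite('pics/t9z.png',cv2.resize(cv2.imread('pics/t9.png')[130:330,240:440],None,fx=3,fy=3,interpolation=cv2.INTER_CUBIC))
E
sed -e 's/top0/t9/' m2.py > m2b.py; python3 m2b.py | head -7
```

```text
t 15.875 pos [385.6 224.8 222.9] yaw y -8.29 F [ 0.84  0.88 -0.06]
shift [-0.1973  0.3019  0.197 ] turn [ 0.0005 -0.0004  0.0053]
[300.08334 211.03833] [470.0859  232.58713]
[[ 639.29476095    7.51298475]
 [ 589.82224278 -319.48200908]] 330.71627726617555
cell yaw -8.603284654933331
foot [656.02430187 -15.6079207 ]
foot from FL [656.07787655 -15.25381192]
wedge
```

View pics/t9z.png

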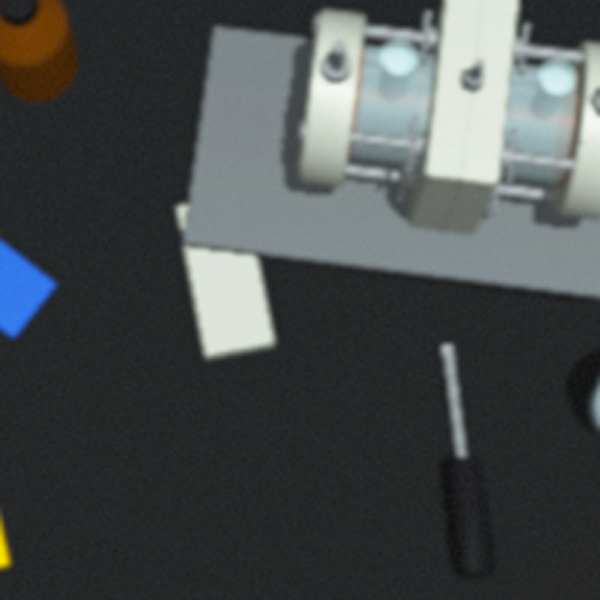

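The wedge is still in place under the corner, the cell hasn't measurably moved, and the arm is clear. Handing in.

```bash
python3 -c "
from h import *
print(job.close_job())"
```

```text
the job is handed in; nothing more can be done
None
```

The job is done and handed in: the white wedge is under the short foot, the corner held when pressed, and the arm is clear. No verdict was reported.

- **Pushing:** I pushed the wedge about 54 mm sideways with one open finger, then thin end first with both fingertips on the thick end. I stopped when the push force reached about 10.5 N. That is slightly above the stated 5–10 N range, but below the 13 N at which the cell would be shoved.
- **Wedge position:** The foot sits about 20 mm in from the thin end. The two side edges of the wedge put it about 2 mm off the centre line, though their fitted directions differed by 3° (9.7° and 6.6°), so that figure is approximate.
- **Press test:** I held about 8 N down on the corner for about a second. The fingertip stayed at 25.9 mm with no sign of rocking.
- **Last top-camera picture:** The short foot's computed position moved by about 0.1 mm, which is within measuring error. The wedge had not visibly shifted after the press. I only pushed the white wedge, and the screwdriver and bottle looked unmoved. I did not measure the bystanders again.
- **Not measured directly:** The force between wedge and foot after letting go, and the cell's tilt. I judged both from the push force and the firm press.

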